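# Cull the short pin, then unhitch the fixture arm and hold it up

## Task

The fixture is to be loaded with pins: first take the one short pin out of the wooden block and put it in the black scrap tray, leaving the good pins in the block. Then pull the red latch handle sideways, away from the green arm, against its spring, lift the arm off its ball until the coupler is at least 7 cm above where it sat, and finish still holding it up there so that the bed below stays open. Leave the wax tin, the beeswax and the tape measure alone.

Things in the scene. Friction and masses are not known exactly. Their poses are not given: they have to be found in the camera images.
- pin_short_center (a point): Centre (half-way up) of the short pin: brass, 14 mm diameter, only 63 mm long, flat plain top. It stands loose in one of the four blind holes of the wooden block, sunk 20 mm, so 43 mm stand out and its centre is 11.5 mm above the block's top. 70 g.
- pin_b_center (a point): Centre (half-way up) of a good pin: brass, 14 mm diameter, 85 mm long with a chamfered, grooved top; it stands loose in a hole of the block, sunk 20 mm, 65 mm standing out. Which pin is in which hole varies. 70 g.
- pin_c_center (a point): Centre (half-way up) of a good pin: brass, 14 mm diameter, 85 mm long with a chamfered, grooved top; it stands loose in a hole of the block, sunk 20 mm, 65 mm standing out. Which pin is in which hole varies. 70 g.
- pin_d_center (a point): Centre (half-way up) of a good pin: brass, 14 mm diameter, 85 mm long with a chamfered, grooved top; it stands loose in a hole of the block, sunk 20 mm, 65 mm standing out. Which pin is in which hole varies. 70 g.
- pin_block: Fixed wooden block 50 (x) x 165 (y) x 30 mm high, origin at the centre of its underside, with a row of four 15.5 mm holes, 20 mm deep, along its own y at y = -60, -20, +20, +60 mm. Grip a pin across the row (fingers closing along the block's x) to clear the neighbours 40 mm away.
- scrap_tray: Fixed open black plastic tray, 130 x 130 mm outside, 40 mm high, walls and floor 5 mm; origin at the centre of its underside.
- fixture: Fixed fixture on a grey base plate 340 x 80 x 14 mm. Origin: on the underside, below the steel ball (ball top 62 mm up) on which the arm's coupler sits; z up, x runs from the ball to the hinge (axis 230 mm along x, 60 mm up, parallel to y), the red latch handle is on its -y side.
- tongue: Green arm, 26 mm wide, hinged to the fixture; origin on the hinge axis, axes parallel to the fixture's while down. Its end is the coupler, a 54 mm cup (top 85 mm above the table) over the ball. About 0.35 kg; unlatched it lifts freely about the hinge (up to 1.0 rad) and falls back if let go. Latch closed, a jaw under the ball keeps it down.
- hinge_axis (a point): Middle of the arm's hinge axis (fixed).
- coupler_rim (a point): Centre of the coupler cup's lower rim, on the arm, 41 mm above the fixture's underside while the arm is down.
- latch_handle (a point): Grip point of the red latch handle, an upright paddle 14 mm thick along the fixture's y, 28 mm along x, 66 mm tall. The point is on its mid-plane, 19 mm below its top, 94 mm above the table while down; at fixture x +20, y -87 mm when closed. Inner side: 30 mm clear to a steel plate, top 70 mm above the table. The latch rides on the arm, so the arm is lifted by it; it tilts with the arm.
- latch (a joint): Travel of the latch along the arm's -y (away from the arm): 0 closed, 0.014 m pulled out to its stop. Sprung shut: about 5 N to start, 11 N at the stop. The jaw clears the ball beyond 0.009; once the arm is more than 30 mm up the latch may spring back without harm.
- wax_tin: Bystander, round flat tin with a yellow-brown lid, 68 mm across, 34 mm high, loose on the table; origin under its centre. Leave alone.
- beeswax: Bystander, yellow block of beeswax, 37 x 53 x 20 mm, loose on the table; origin under its centre. Leave alone.
- tape_measure: Bystander, yellow tape measure, 62 x 84 x 31 mm, loose on the table; origin under its centre. Leave alone.
- pin_short: The short pin itself; origin at the centre of its lower end, z along the pin upward.

How it is judged:
By the outcome, as a careful person would: the job done as asked, in the order asked, and still so for the second after the job is handed in, while the arm keeps its last pose, push and grip.
It also fails if it takes over 48 s, if anything falls off the work surface, if the arm or the gripper's body presses on something with over 40 N, if the wrist force passes 120 N, or if a joint passes its speed limit or range.

## Robot

A 6-joint arm with a two-finger parallel gripper is mounted at the origin on a cart in front of the work surface, level with it; the furniture and walls round the work are solid. World frame = base frame: x ahead of the robot, y to its left, z up, the work surface at z = 0. Lengths are in m, angles in degrees, forces in N, time in s.
With the tool pointing down it reaches from about 0.35 to 0.85 m from the base axis. Payload 8.1 kg.
Tool frame: the origin (TCP) lies midway between the tips of the shut fingers; the grasp point (between the pads) lies grip_depth behind it (grip_depth is the distance from the TCP to the grasp point, in m); y points along the fingers, x is the direction in which the jaws open and shut, and the axes are right-handed (so a half turn about y gives the same grasp; the last joint's range is limited). The gripper opens to 85 mm and grips with 20 to 120 N. Pads are 22 mm wide; open, the fingers measure 114 mm over their backs; the gripper's body (76 mm by 85 mm) begins 54 mm behind the grasp point. The pads swing forward as they close: fully open they stand 13 mm farther back than shut.
Start: joints at [66.211, 7.471, 85.268, -0, 87.261, -4.893], TCP at [0.194, 0.568, 0.231] pointing down, gripper open.
Joint ranges: [-169.43, 169.43], [-51.17, 129.36], [1.28, 143.12], [-76.62, 256.62], [0, 156.53], [-152.29, 152.29]. Speed limits (degrees/s): [136.94, 136.94, 159.86, 180, 180, 180].

## Interface

Orientations are given as a 3x3 rotation matrix whose columns are the frame's x, y, z axes.
In Python, from bench import * gives the robot as it stands.
- The arm moves only by the tool jog_arm, never from a script. Its argument "deltas" is a list of rows, each a list of 4 numbers: the shift along the tool's x, y, z in m, then the turn about the tool's y in degrees. A call has exactly 5 rows; each row is the pose to reach, as a shift and turn from the pose commanded when the call began, along the tool's axes at that moment; what a row does not reach only later rows make up. A row lasts 1/8 s, in which the tool goes at most 62.5 mm and 10.7 degrees, less where a joint would pass 70% of its speed; a pose out of reach is approached as far as the arm can. A call with a gripper value outside its range is refused whole. "hand" is the opening, from 0 (shut) to 1 (fully open), set as the call begins (left out, the last holds). The fingers move at their own pace and stop on an object; "grip_force" is the grip in N (left out, the last holds). Time passes only in rows, so rows that repeat a pose let the fingers close, or fill a call up. It gives the time, the measured TCP pose, the force and the opening at its end, in the units of the state.
- get_state(): the state, without advancing time (a new reading comes with each control period).
- snapshot(name): name is "scene" or "top"; returns the picture (400x640x3 uint8, blue, green, red); there is no depth.
- calibration(name): a dict with "camera_matrix" (3x3 intrinsics, pixels), "rvec" (rotation vector, rad) and "tvec" (3), from world to camera coordinates, as OpenCV has them. Camera axes: x right, y down, z forward; pixel columns grow to the right and rows downward; lengths in m; the calibration is good to about 2 mm. A picture is of the moment at which its call begins. calibration takes no time and is no camera call.
- hand_in(): hands the job in, once; it reports no verdict.
Trained networks look in the newest picture that a camera, given by its name, has taken for a name from the list of things; names that differ only in an ending like _2 or _b are one class to them, and where a whole thing is asked for, a point or a joint stands for the part that bears it (a point fixed in the world has none). Each returns a list of dicts, best first, with "conf" (0 to 1); they miss things now and then, are a little off and sometimes report something else, mostly with a low value. They report only what shows in the picture. A call takes as long as a camera call.
- spot_in(label, camera): "point" ([column, row] in pixels, amid what is visible of it).
- masks_of(label, camera): "pixels" (400x640 bool, what is visible of it) and "point" ([column, row] in pixels, amid what is visible of it).
The state is a dict: "time": time; "q": joint angles; "qd": joint speeds; "joint_torque": joint torques, N m; "ee_pos": TCP position; "ee_rot": TCP orientation; "contact_force": force on the tool from outside, world axes, zero at the start; "wrist_torque": the same for the moment, N m; "width": opening from 0.0 (shut) to 1.0 (fully open).
Only numpy, scipy, OpenCV 4.12 (cv2) and the standard library are available. Lean on these libraries where they do the work, as an engineer would, in place of code of your own. Each camera call takes 0.05 s, during which the arm holds its last target.

## Working session

There is one attempt and no reset: what is moved stays moved. The work goes in short steps, Python scripts to look and compute and a tool call to move; the robot and the scene stay as the last step left them, time stands still between calls to the robot, and variables do not carry over. Pictures are saved under pics/ and viewed, and the job is handed in when it is done.

Besides the shell and the picture viewer there is one more tool, called after "Emit:" as name(argument=value, ...) on one line, values as JSON. jog_arm: Moves the arm, as the interface text tells. Its arguments: {"type":"object","properties":{"deltas":{"type":"array"},"hand":{"type":"number"},"grip_force":{"type":"number"}},"required":["deltas"]}

```bash
ls; mkdir -p pics; python3 - <<'E'
from bench import *
import cv2,numpy as np
s=get_state()
for k,v in s.items(): print(k,np.round(v,4).tolist())
for n in("scene","top"):
    cv2.imwrite(f"pics/{n}0.png",snapshot(n)); c=calibration(n); print(n,{k:np.round(v,4).tolist() for k,v in c.items()})
import bench
print([x for x in dir(bench) if not x.startswith('__')])
try: print(grip_depth)
except Exception as e: print(e)
E
```

```text
pics
time 0.0
q [66.211, 7.5152, 85.3316, 0.0016, 87.2601, -4.8945]
qd [0.1131, -0.0551, -0.0008, 0.0748, -0.0716, -0.0371]
joint_torque [0.0013, -56.9422, -50.0539, -0.0004, 0.015, 0.0]
ee_pos [0.1941, 0.5672, 0.2302]
ee_rot [[0.3238, -0.0008, -0.9461], [0.9461, -0.0017, 0.3238], [-0.0019, -1.0, 0.0002]]
contact_force [-0.1304, -0.0219, -0.22]
wrist_torque [-0.0098, 0.0006, -0.0515]
width 0.9982
scene {'camera_matrix': [[489.8963, 0.0, 315.4801], [0.0, 489.8963, 201.3297], [0.0, 0.0, 1.0]], 'rvec': [2.0189, -0.9544, 0.5193], 'tvec': [-0.3585, 0.3005, 1.0575]}
top {'camera_matrix': [[496.7367, 0.0, 327.4197], [0.0, 496.7367, 195.2429], [0.0, 0.0, 1.0]], 'rvec': [2.1392, -2.1135, 0.2051], 'tvec': [-0.054, 0.5516, 1.3799]}
['MotionError', 'calibration', 'get_state', 'grip_depth', 'hand_in', 'masks_of', 'snapshot', 'spot_in']
0.0187
```

View pics/scene0.png

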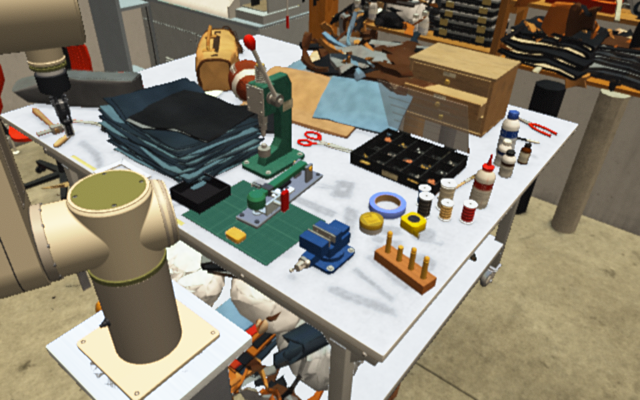

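View pics/top0.png

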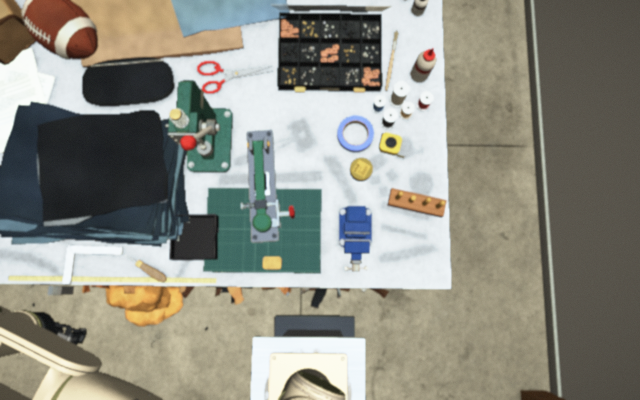

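```bash
python3 - <<'E'
from bench import *
import numpy as np
for l in ["pin_short_center","pin_b_center","latch_handle","coupler_rim","pin_block","scrap_tray","hinge_axis","fixture","tongue","pin_short"]:
  for c in("scene","top"):
    try: print(l,c,[(np.round(d['point'],1).tolist(),round(d['conf'],2)) for d in spot_in(l,c)])
    except Exception as e: print(l,c,repr(e))
E
```

```text
pin_short_center scene [([403.4, 269.4], 0.65), ([399.3, 255.3], 0.52), ([414.3, 222.4], 0.33), ([270.9, 192.6], 0.23)]
pin_short_center top []
pin_b_center scene [([424.7, 267.1], 0.64)]
pin_b_center top [([441.5, 204.5], 0.4)]
latch_handle scene [([275.6, 203.2], 0.88), ([407.6, 271.5], 0.52)]
latch_handle top [([279.2, 209.1], 0.78), ([262.5, 201.6], 0.44)]
coupler_rim scene [([272.4, 189.3], 0.93), ([370.9, 223.6], 0.67)]
coupler_rim top [([261.9, 203.1], 0.69)]
pin_block scene [([405.1, 270.8], 0.76)]
pin_block top [([413.0, 204.1], 0.83)]
scrap_tray scene [([202.0, 195.1], 0.9)]
scrap_tray top [([196.6, 238.1], 0.58)]
hinge_axis scene [([276.6, 192.0], 0.69), ([277.1, 203.9], 0.61)]
hinge_axis top [([261.5, 192.1], 0.69)]
fixture scene [([277.9, 193.8], 0.95)]
fixture top [([264.3, 190.1], 0.68)]
tongue scene [([273.9, 195.2], 0.9)]
tongue top [([261.2, 203.0], 0.65), ([390.8, 141.6], 0.43)]
pin_short scene []
pin_short top []
```

```bash
cat > h.py <<'E'
import numpy as np,cv2
from bench import *
from scipy.optimize import least_squares
C={n:calibration(n) for n in("scene","top")}
def proj(n,P):
    c=C[n];return cv2.projectPoints(np.array(P,float).reshape(-1,3),np.array(c['rvec'],float),np.array(c['tvec'],float),np.array(c['camera_matrix'],float),None)[0][:,0]
def atz(n,uv,z):
    c=C[n];R=cv2.Rodrigues(np.array(c['rvec'],float))[0];t=np.array(c['tvec'],float).ravel()
    d=R.T@np.linalg.inv(np.array(c['camera_matrix']))@np.array([*uv,1.]);o=-R.T@t
    return o+d*(z-o[2])/d[2]
def tri(a,b):
    r=least_squares(lambda P:np.r_[proj("scene",P)[0]-a,proj("top",P)[0]-b],[.5,0,.05]);return r.x,np.abs(r.fun).max()
E
python3 - <<'E'
import cv2,numpy as np
s=cv2.imread('pics/scene0.png');t=cv2.imread('pics/top0.png')
def crop(im,x,y,w,h,k,n): cv2.imwrite(n,cv2.resize(im[y:y+h,x:x+w],None,fx=k,fy=k,interpolation=cv2.INTER_CUBIC))
crop(s,365,220,80,75,8,'pics/a1.png');crop(t,380,175,75,50,8,'pics/a2.png')
crop(s,225,150,110,85,7,'pics/a3.png');crop(t,160,125,165,155,4,'pics/a4.png')
E
```

```text
(no output)
```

View pics/a1.png

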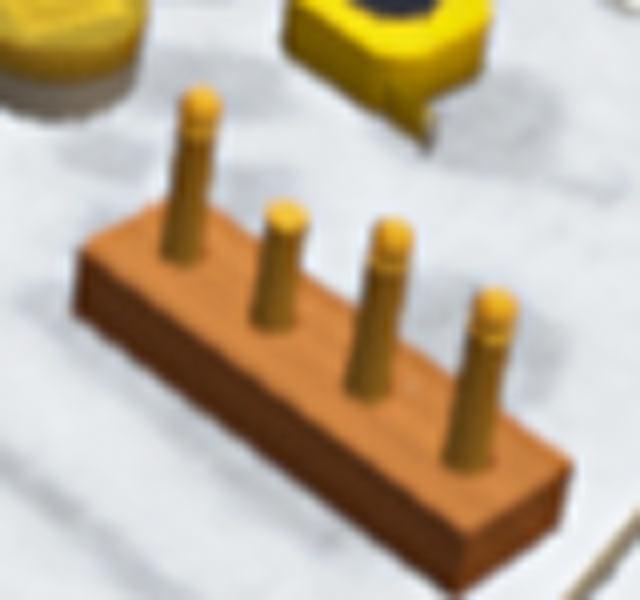

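View pics/a2.png

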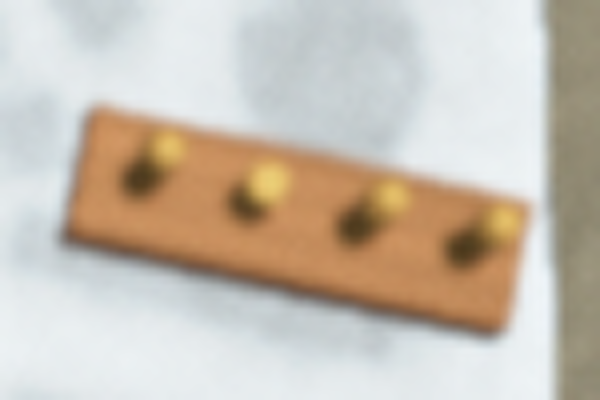

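View pics/a3.png

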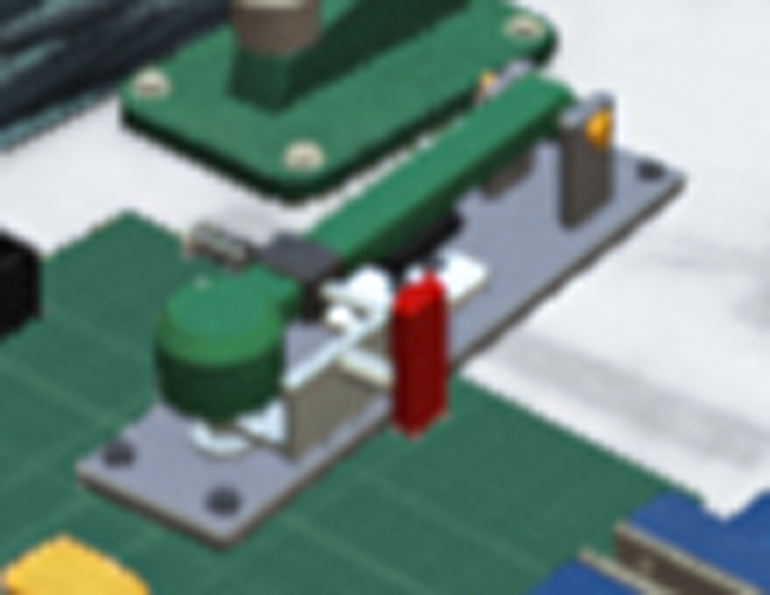

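View pics/a4.png

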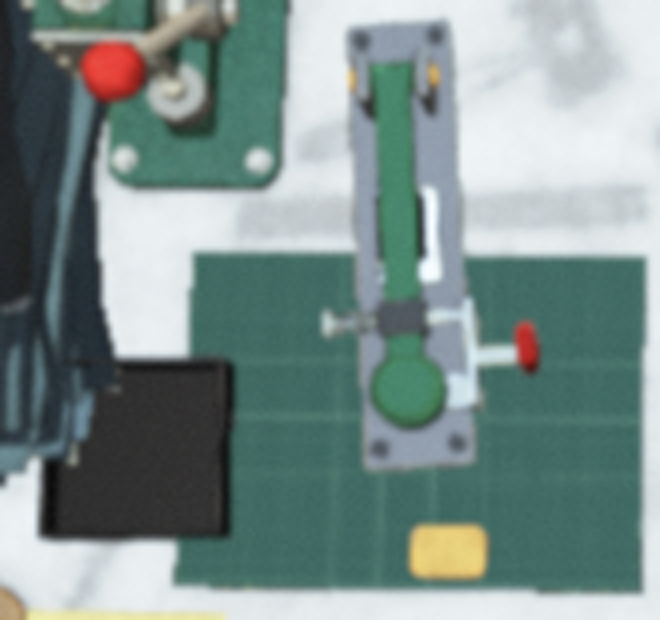

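```bash
cat > m.py <<'E'
from h import *
def T(x,y,k,ox,oy): return np.array([ox+(x+.5)/k-.5,oy+(y+.5)/k-.5])
S1=lambda x,y:T(x,y,8,365,220); T1=lambda x,y:T(x,y,8,380,175); S2=lambda x,y:T(x,y,7,225,150); T2=lambda x,y:T(x,y,4,160,125)
tops=[(201,97,170,147),(287,214,268,185),(392,232,391,200),(495,303,504,222)]
for a,b,c,d in tops: print('pintop',np.round(tri(S1(a,b),T1(c,d))[0],4),tri(S1(a,b),T1(c,d))[1])
def Rz(a): return np.array([[np.cos(a),-np.sin(a),0],[np.sin(a),np.cos(a),0],[0,0,1]])
# block fit: pins tops + block corners
L=[]
for i,(a,b,c,d) in enumerate(tops):
    y=[.06,.02,-.02,-.06][i]; z=.073 if i==1 else .095
    L+=[("scene",S1(a,b),(0,y,z)),("top",T1(c,d),(0,y,z))]
L+=[("scene",S1(78,250),(-.025,.0825,.03)),("scene",S1(460,538),(-.025,-.0825,.03)),("scene",S1(574,465),(.025,-.0825,.03)),
("top",T1(92,105),(.025,.0825,.03)),("top",T1(531,205),(.025,-.0825,.03))]
def fit(L,x0,extra=0):
    def f(p,raw=False):
        r=[]
        for n,uv,P in L:
            P=np.array(P,float)
            if len(P)==4: P=P[:3]+[p[3]*P[3],0,0]
            r.append(proj(n,Rz(p[2])@P+[p[0],p[1],0])[0]-uv)
        return np.array(r) if raw else np.ravel(r)
    s=least_squares(f,x0,loss='soft_l1');return s.x,f(s.x,True)
p,r=fit(L,[.5,-.2,0]);print('block',np.round(p,4),np.degrees(p[2]));print(np.round(r,1).tolist())
print('short pin',Rz(p[2])@[0,.02,0]+[p[0],p[1],0])
F=[("top",T2(410,388),(0,0,.085)),("scene",S2(222,312),(0,0,.085)),("top",T2(527,347),(.02,-.087,.113)),("scene",S2(420,285),(.02,-.087,.113)),
("top",T2(393,75),(.23,0,.06)),("top",T2(365,470),(0,.04,.014,1)),("top",T2(475,460),(0,-.04,.014,1)),("top",T2(347,26),(.34,.04,.014,1)),("top",T2(448,21),(.34,-.04,.014,1)),
("scene",S2(225,540),(0,-.04,.014,1)),("scene",S2(80,465),(0,.04,.014,1)),("scene",S2(683,180),(.34,-.04,.014,1))]
p,r=fit(F,[.4,0.1,0,-.05]);print('fixture',np.round(p,4),np.degrees(p[2]));print(np.round(r,1).tolist())
for n,P in dict(handle=(.02,-.087,.094),coupler=(0,0,.085),hinge=(.23,0,.06)).items(): print(n,np.round(Rz(p[2])@P+[p[0],p[1],0],4))
print('handle tri',tri(S2(420,285),T2(527,347)),'coupler tri',tri(S2(222,312),T2(410,388)))
# tray rim corners
for q in [(48,360),(232,360),(230,538),(40,538)]: print('tray',np.round(atz("top",T2(*q),.04),3))
print('beeswax',atz("top",T2(448,552),.02),'vise',atz("top",(355,235),.09))
E
python3 m.py
```

```text
pintop [ 0.5536 -0.2527  0.0923] 0.09816553183935639
pintop [ 0.545  -0.2913  0.0708] 0.14145060278053734
pintop [ 0.5363 -0.3305  0.0909] 0.07450537608184504
pintop [ 0.5289 -0.3698  0.09  ] 0.04129028998698914
block [ 0.5391 -0.3112 -0.2189] -12.544756227358464
[[-0.1, -0.6], [0.1, 0.4], [-0.2, -0.3], [0.4, 0.3], [-0.1, -0.9], [0.5, 0.2], [-0.2, -1.0], [0.4, 0.7], [-0.4, -0.7], [0.4, -0.5], [-0.1, -0.4], [0.7, -0.0], [0.9, 0.2]]
short pin [ 0.54344921 -0.29169994  0.        ]
fixture [ 0.4693  0.1357  0.091  -0.0496] 5.216266603173655
[[-0.7, -0.1], [-0.6, -1.9], [0.1, -0.9], [0.0, 0.4], [0.2, 1.3], [0.7, 0.6], [0.7, 0.9], [-0.5, -0.3], [0.6, -1.0], [0.1, -0.6], [-1.0, 0.2], [0.8, -1.8]]
handle [0.4971 0.0509 0.094 ]
coupler [0.4693 0.1357 0.085 ]
hinge [0.6983 0.1566 0.06  ]
handle tri (array([0.49478173, 0.05019477, 0.11582355]), np.float64(0.378743473146983)) coupler tri (array([0.46981539, 0.13436734, 0.07893074]), np.float64(0.04217219088008051))
tray [0.492 0.4   0.04 ]
tray [0.494 0.268 0.04 ]
tray [0.366 0.263 0.04 ]
tray [0.365 0.397 0.04 ]
beeswax [0.35930602 0.11042579 0.02      ] vise [ 0.43421024 -0.12466576  0.09      ]
```

```bash
cat > go.py <<'E'
import sys
from bench import *
import numpy as np
s=get_state();R=np.array(s['ee_rot']);p=np.array(s['ee_pos'])
yaw=np.degrees(np.arctan2(R[1,0],R[0,0]))
print('t',s['time'],'p',np.round(p,4),'yaw',round(yaw,2),'q',np.round(s['q'],1),'w',round(s['width'],3),'F',np.round(s['contact_force'],1))
a=list(map(float,sys.argv[1:]))
for i in range(0,len(a),4):
    print(a[i:i+4],'->',np.round(R.T@(np.array(a[i:i+3])-p),4),'turn',round((yaw-a[i+3]+180)%360-180,2))
E
python3 go.py .34 .34 .25 31 .45 0.06 .25 -12.5 .543 -.291 .2 -12.5
```

```text
t 1.1 p [0.1943 0.5677 0.2313] yaw 71.11 q [66.2  7.5 85.3 -0.  87.3 -4.9] w 1.003 F [ 0.2  0.3 -0.3]
[0.34, 0.34, 0.25, 31.0] -> [-0.1682 -0.0187 -0.2116] turn 40.11
[0.45, 0.06, 0.25, -12.5] -> [-0.3975 -0.0187 -0.4064] turn 83.61
[0.543, -0.291, 0.2, -12.5] -> [-0.6995  0.0313 -0.608 ] turn 83.61
```

Emit:
jog_arm(deltas=[[-0.036,-0.004,-0.046,9],[-0.072,-0.008,-0.092,18],[-0.108,-0.012,-0.138,27],[-0.145,-0.016,-0.18,36],[-0.185,-0.019,-0.222,45]], hand=0.6, grip_force=40)

```text
time: 1.72
ee_pos: [0.3452, 0.3192, 0.2507]
ee_rot: [[0.9, 0.001, -0.436], [0.436, 0.001, 0.9], [0.001, -1.0, 0.0]]
contact_force: [0.9, -0.0, 1.2]
width: 0.6
```

```bash
python3 go.py .45 0.06 .25 -12.5 .543 -.291 .2 -12.5
```

```text
t 1.725 p [0.3452 0.3192 0.2507] yaw 25.82 q [ 36.5 -13.5 103.5  -0.   90.   10.7] w 0.6 F [ 0.9 -0.   1.2]
[0.45, 0.06, 0.25, -12.5] -> [-0.0186  0.0007 -0.279 ] turn 38.32
[0.543, -0.291, 0.2, -12.5] -> [-0.0878  0.0506 -0.6355] turn 38.32
```

Emit:
jog_arm(deltas=[[-0.004,0,-0.06,9],[-0.01,0,-0.12,18],[-0.018,0,-0.18,27],[-0.028,0,-0.24,36],[-0.038,0,-0.3,38.3]])

```text
time: 2.35
ee_pos: [0.4426, 0.0327, 0.2507]
ee_rot: [[0.977, 0.001, 0.214], [-0.214, 0.0, 0.977], [0.001, -1.0, 0.0]]
contact_force: [1.5, -0.3, 0.4]
width: 0.601
```

```bash
python3 go.py  .543 -.291 .2 -12.5 .543 -.291 .12 -12.5
```

```text
t 2.35 p [0.4426 0.0327 0.2507] yaw -12.37 q [ -2.4 -18.  107.1   0.   90.7  10. ] w 0.601 F [ 1.5 -0.3  0.4]
[0.543, -0.291, 0.2, -12.5] -> [ 0.1673  0.0508 -0.2947] turn 0.13
[0.543, -0.291, 0.12, -12.5] -> [ 0.1672  0.1308 -0.2947] turn 0.13
```

Emit:
jog_arm(deltas=[[0.028,0.005,-0.049,0],[0.056,0.01,-0.098,0],[0.084,0.02,-0.148,0],[0.112,0.03,-0.197,0],[0.14,0.05,-0.246,0]])

```text
time: 2.98
ee_pos: [0.5282, -0.2377, 0.2011]
ee_rot: [[0.977, 0.002, 0.212], [-0.211, -0.001, 0.977], [0.003, -1.0, -0.001]]
contact_force: [0.8, -0.1, -0.2]
width: 0.6
```

```bash
python3 go.py  .543 -.291 .2 -12.5 .543 -.291 .12 -12.5
```

```text
t 2.975 p [ 0.5282 -0.2377  0.2011] yaw -12.21 q [-29.3   5.   91.1   0.   83.8 -17.1] w 0.6 F [ 0.8 -0.1 -0.2]
[0.543, -0.291, 0.2, -12.5] -> [ 0.0258  0.0012 -0.049 ] turn 0.29
[0.543, -0.291, 0.12, -12.5] -> [ 0.0256  0.0812 -0.0489] turn 0.29
```

Emit:
jog_arm(deltas=[[0.014,0.02,-0.028,0.3],[0.0255,0.05,-0.049,0.3],[0.0255,0.08,-0.049,0.3],[0.0255,0.08,-0.049,0.3],[0.0255,0.08,-0.049,0.3]])

```text
time: 3.6
ee_pos: [0.5423, -0.2887, 0.1216]
ee_rot: [[0.976, 0.001, 0.216], [-0.216, -0.001, 0.976], [0.001, -1.0, -0.0]]
contact_force: [0.3, 0.2, 0.3]
width: 0.6
```

```bash
python3 go.py   .544 -.2915 .042 -12.5; python3 - <<'E'
from h import *
s=snapshot("scene");t=snapshot("top")
def crop(im,x,y,w,h,k): return cv2.resize(im[y:y+h,x:x+w],None,fx=k,fy=k,interpolation=cv2.INTER_CUBIC)
cv2.imwrite('pics/b.png',np.hstack([crop(s,355,180,95,110,4),crop(t,375,160,95,110,4)]))
E
```

```text
t 3.6 p [ 0.5423 -0.2887  0.1216] yaw -12.48 q [-32.8  13.9  89.8   0.   76.3 -20.3] w 0.6 F [0.3 0.2 0.3]
[0.544, -0.2915, 0.042, -12.5] -> [ 0.0022  0.0796 -0.0023] turn 0.02
```

View pics/b.png

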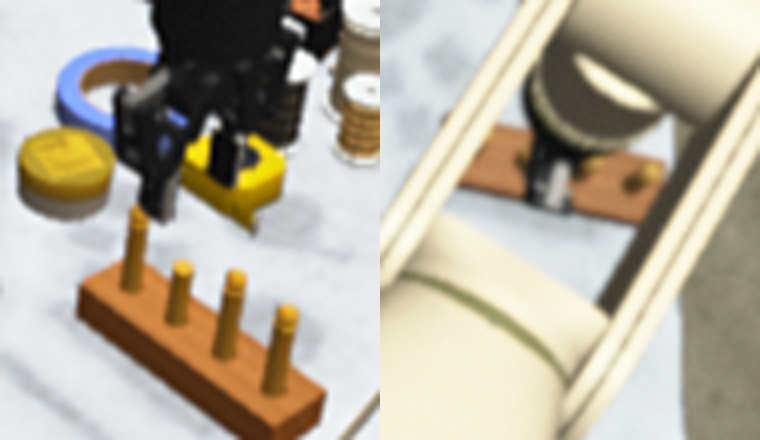

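Emit:
jog_arm(deltas=[[0.002,0.02,-0.002,0],[0.002,0.045,-0.002,0],[0.002,0.065,-0.002,0],[0.002,0.079,-0.002,0],[0.002,0.079,-0.002,0]])

```text
time: 4.32
ee_pos: [0.5423, -0.2904, 0.0396]
ee_rot: [[0.976, -0.002, 0.216], [-0.216, 0.001, 0.976], [-0.003, -1.0, 0.001]]
contact_force: [0.2, -0.2, -0.6]
width: 0.6
```

Emit:
jog_arm(deltas=[[0,0,0,0],[0,0,0,0],[0,0,0,0],[0,0,0,0],[0,0,0,0]], hand=0, grip_force=40)

```text
time: 4.95
ee_pos: [0.544, -0.2916, 0.0426]
ee_rot: [[0.976, 0.002, 0.216], [-0.216, -0.001, 0.976], [0.002, -1.0, -0.001]]
contact_force: [-0.4, 0.8, 5.5]
width: 0.147
```

```bash
python3 go.py   .544 -.2915 .042 -12.5; python3 - <<'E'
from h import *
s=snapshot("scene")
def crop(im,x,y,w,h,k): return cv2.resize(im[y:y+h,x:x+w],None,fx=k,fy=k,interpolation=cv2.INTER_CUBIC)
cv2.imwrite('pics/c.png',crop(s,355,180,95,110,5))
E
```

```text
t 4.95 p [ 0.544  -0.2916  0.0426] yaw -12.5 q [-32.9  19.2  92.2  -0.   68.5 -20.4] w 0.147 F [-0.4  0.8  5.5]
[0.544, -0.2915, 0.042, -12.5] -> [-0.      0.0006  0.0001] turn 0.0
```

View pics/c.png

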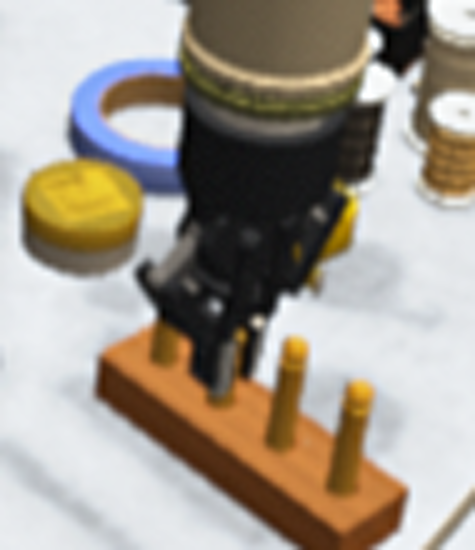

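Emit:
jog_arm(deltas=[[0,-0.015,0,0],[0,-0.05,0,0],[0,-0.1,0,0],[0,-0.15,0,0],[0,-0.2,0,0]])

```text
time: 5.62
ee_pos: [0.5428, -0.2908, 0.2437]
ee_rot: [[0.976, -0.0, 0.216], [-0.216, 0.0, 0.976], [-0.0, -1.0, 0.0]]
contact_force: [0.8, -0.3, -0.9]
width: 0.147
```

```bash
python3 go.py   .44 0 .27 14 .43 .332 .25 35; python3 - <<'E'
from h import *
s=snapshot("scene")
def crop(im,x,y,w,h,k): return cv2.resize(im[y:y+h,x:x+w],None,fx=k,fy=k,interpolation=cv2.INTER_CUBIC)
cv2.imwrite('pics/d.png',crop(s,345,120,120,170,4))
E
```

```text
t 5.625 p [ 0.5428 -0.2908  0.2437] yaw -12.5 q [-32.9   9.6  81.6  -0.   88.8 -20.4] w 0.147 F [ 0.8 -0.3 -0.9]
[0.44, 0.0, 0.27, 14.0] -> [-0.1633 -0.0263  0.2616] turn -26.5
[0.43, 0.332, 0.25, 35.0] -> [-0.2449 -0.0063  0.5836] turn -47.5
```

View pics/d.png

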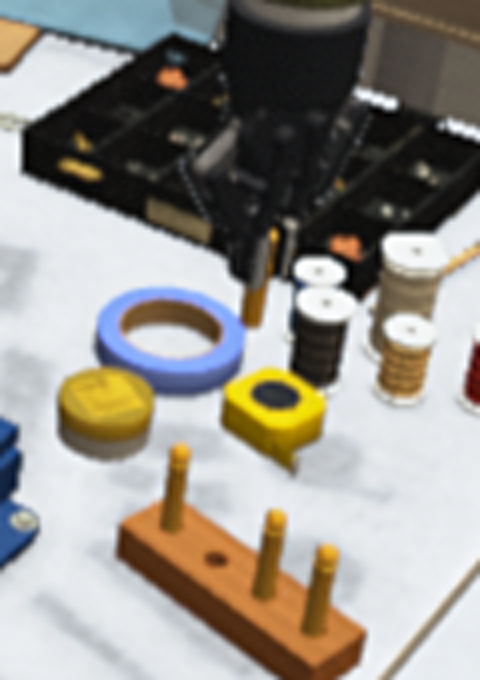

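Emit:
jog_arm(deltas=[[-0.03,-0.005,0.05,-5],[-0.06,-0.01,0.1,-10],[-0.09,-0.015,0.155,-16],[-0.12,-0.02,0.21,-22],[-0.143,-0.025,0.265,-28]])

```text
time: 6.3
ee_pos: [0.4598, 0.0003, 0.267]
ee_rot: [[0.963, 0.001, -0.27], [0.27, 0.0, 0.963], [0.001, -1.0, -0.0]]
contact_force: [0.8, 0.6, -0.2]
width: 0.149
```

```bash
python3 go.py   .43 .332 .25 42
```

```text
t 6.3 p [4.598e-01 3.000e-04 2.670e-01] yaw 15.67 q [ -6.4 -15.5 103.5   0.   92.  -22. ] w 0.149 F [ 0.8  0.6 -0.2]
[0.43, 0.332, 0.25, 42.0] -> [0.0609 0.017  0.3274] turn -26.33
```

Emit:
jog_arm(deltas=[[0.011,0.0,0.06,-5],[0.022,0.0,0.12,-10],[0.034,0.0,0.18,-16],[0.045,0.01,0.24,-22],[0.057,0.017,0.3,-26]])

```text
time: 6.92
ee_pos: [0.435, 0.3048, 0.2497]
ee_rot: [[0.747, 0.001, -0.665], [0.665, 0.0, 0.747], [0.001, -1.0, -0.0]]
contact_force: [2.0, 0.3, -0.6]
width: 0.149
```

```bash
python3 go.py   .43 .332 .15 42
```

```text
t 6.925 p [0.435  0.3048 0.2497] yaw 41.67 q [ 29.5  -3.7  94.8  -0.   88.9 -12.2] w 0.149 F [ 2.   0.3 -0.6]
[0.43, 0.332, 0.15, 42.0] -> [0.0143 0.0997 0.0236] turn -0.33
```

Emit:
jog_arm(deltas=[[0.01,0.03,0.015,0],[0.01,0.07,0.018,0],[0.01,0.11,0.018,0],[0.01,0.15,0.018,0],[0.01,0.15,0.018,0]])

```text
time: 7.55
ee_pos: [0.4284, 0.3213, 0.096]
ee_rot: [[0.749, -0.007, -0.663], [0.663, -0.004, 0.749], [-0.007, -1.0, 0.001]]
contact_force: [-0.2, -0.5, -0.6]
width: 0.151
```

```bash
python3 go.py   .43 .332 .042 42;python3 - <<'E'
from h import *
s=snapshot("scene");t=snapshot("top")
def crop(im,x,y,w,h,k): return cv2.resize(im[y:y+h,x:x+w],None,fx=k,fy=k,interpolation=cv2.INTER_CUBIC)
cv2.imwrite('pics/e.png',np.hstack([crop(s,150,110,100,110,4),crop(t,150,180,100,110,4)]))
E
```

```text
t 7.55 p [0.4284 0.3213 0.096 ] yaw 41.51 q [ 31.4   4.2 103.4   0.   72.9 -10.1] w 0.151 F [-0.2 -0.5 -0.6]
[0.43, 0.332, 0.042, 42.0] -> [0.0087 0.054  0.0069] turn -0.49
```

View pics/e.png

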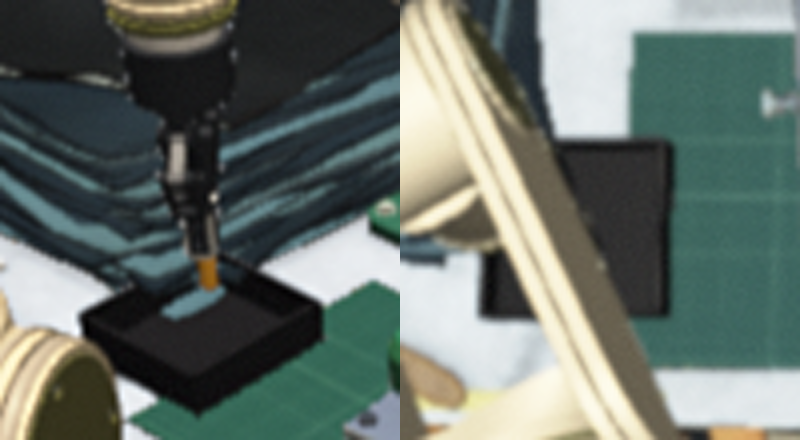

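Emit:
jog_arm(deltas=[[0,0.02,0,0],[0,0.04,0,0],[0,0.053,0,0],[0,0.053,0,0],[0,0.053,0,0]])

```text
time: 8.28
ee_pos: [0.4321, 0.3235, 0.0477]
ee_rot: [[0.749, 0.002, -0.663], [0.663, 0.001, 0.749], [0.002, -1.0, -0.0]]
contact_force: [0.7, 0.4, -0.8]
width: 0.149
```

Emit:
jog_arm(deltas=[[0,0,0,0],[0,0,0,0],[0,0,0,0],[0,-0.01,0,0],[0,-0.02,0,0]], hand=0.4)

```text
time: 8.9
ee_pos: [0.4314, 0.3231, 0.0672]
ee_rot: [[0.749, 0.0, -0.663], [0.663, 0.0, 0.749], [0.0, -1.0, -0.0]]
contact_force: [0.3, 0.3, 0.3]
width: 0.4
```

Emit:
jog_arm(deltas=[[0,-0.04,0,0],[0,-0.09,0,0],[0,-0.14,0,0],[0,-0.16,0,0],[0,-0.16,0,0]])

```text
time: 9.52
ee_pos: [0.4322, 0.3236, 0.2282]
ee_rot: [[0.749, 0.003, -0.663], [0.663, 0.002, 0.749], [0.004, -1.0, -0.001]]
contact_force: [-0.3, -0.7, -0.1]
width: 0.404
```

```bash
python3 go.py   .497 .051 .2 95.2;python3 - <<'E'
from h import *
s=snapshot("scene");t=snapshot("top")
def crop(im,x,y,w,h,k): return cv2.resize(im[y:y+h,x:x+w],None,fx=k,fy=k,interpolation=cv2.INTER_CUBIC)
cv2.imwrite('pics/f.png',np.hstack([crop(s,150,110,100,110,4),crop(t,150,180,100,110,4)]))
E
```

```text
t 9.525 p [0.4322 0.3236 0.2282] yaw 41.51 q [ 31.4  -2.   95.3  -0.   86.4 -10.1] w 0.404 F [-0.3 -0.7 -0.1]
[0.497, 0.051, 0.2, 95.2] -> [-0.1322  0.0279 -0.2471] turn -53.69
```

View pics/f.png

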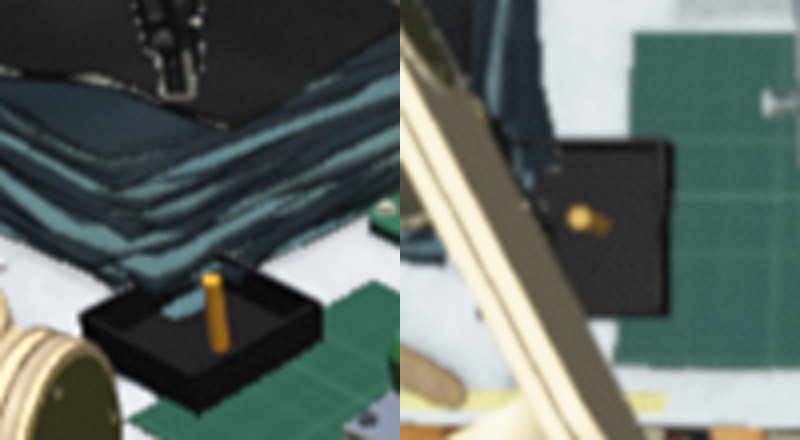

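Emit:
jog_arm(deltas=[[-0.026,0,-0.049,-10],[-0.052,0,-0.098,-20],[-0.078,0.0,-0.147,-30],[-0.105,0.01,-0.196,-40],[-0.13,0.025,-0.244,-50]])

```text
time: 10.25
ee_pos: [0.4936, 0.0589, 0.2006]
ee_rot: [[-0.005, -0.003, -1.0], [1.0, 0.0, -0.005], [0.0, -1.0, 0.003]]
contact_force: [1.0, -0.2, -0.5]
width: 0.399
```

```bash
python3 go.py   .496 .0505 .15 95.2
```

```text
t 10.25 p [0.4936 0.0589 0.2006] yaw 90.28 q [  0.9  -7.6 103.5   0.   84.2 -89.4] w 0.399 F [ 1.  -0.2 -0.5]
[0.496, 0.0505, 0.15, 95.2] -> [-0.0084  0.0506 -0.0025] turn -4.92
```

Emit:
jog_arm(deltas=[[-0.004,0.02,-0.002,-3],[-0.005,0.04,-0.002,-4],[-0.005,0.05,-0.002,-4],[-0.005,0.05,-0.002,-4],[-0.005,0.05,-0.002,-4]])

```text
time: 10.88
ee_pos: [0.4967, 0.0559, 0.1534]
ee_rot: [[-0.069, 0.0, -0.998], [0.998, 0.0, -0.069], [-0.0, -1.0, -0.0]]
contact_force: [0.0, 1.2, 0.2]
width: 0.397
```

```bash
python3 go.py   .496 .0505 .075 95.2;python3 - <<'E'
from h import *
s=snapshot("scene");t=snapshot("top")
def crop(im,x,y,w,h,k): return cv2.resize(im[y:y+h,x:x+w],None,fx=k,fy=k,interpolation=cv2.INTER_CUBIC)
cv2.imwrite('pics/g.png',np.hstack([crop(s,235,130,80,95,5),crop(t,235,170,80,95,5)]))
E
```

```text
t 10.875 p [0.4967 0.0559 0.1534] yaw 93.98 q [  0.5  -5.3 106.4   0.   78.8 -93.4] w 0.397 F [0.  1.2 0.2]
[0.496, 0.0505, 0.075, 95.2] -> [-0.0053  0.0784  0.0011] turn -1.22
```

View pics/g.png

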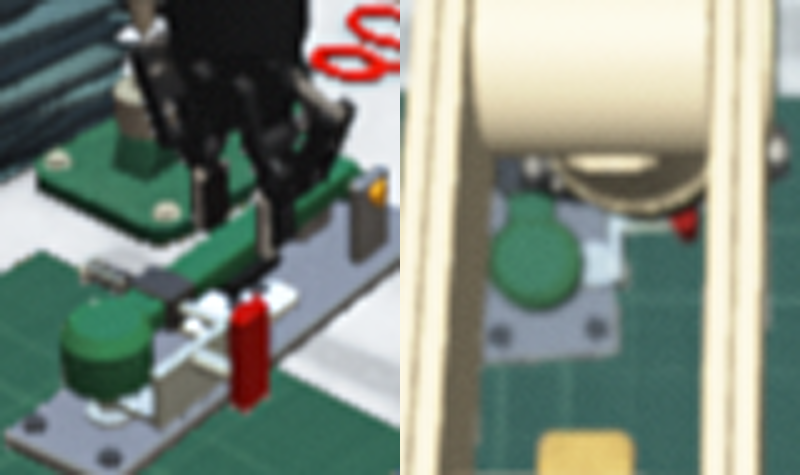

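```bash
python3 - <<'E'
from h import *
print((proj("scene",[[.4967,.0559,.1534],[.4967,.0559,.1614],[.496,.0505,.1534],[.496,.0505,.113],[.496,.0505,.094],[.496,.0505,.047]])-[235,130])*5)
E
```

```text
[[239.16843265 238.22711196]
 [238.87605965 225.6064423 ]
 [245.79599819 242.26862507]
 [247.1299624  304.75608912]
 [247.74141022 333.39840459]
 [249.21215321 402.29305664]]
```

Emit:
jog_arm(deltas=[[-0.006,0.02,0,-1.2],[-0.006,0.045,0,-1.2],[-0.006,0.065,0,-1.2],[-0.006,0.076,0,-1.2],[-0.006,0.077,0,-1.2]])

```text
time: 11.6
ee_pos: [0.4967, 0.0497, 0.0759]
ee_rot: [[-0.09, -0.001, -0.996], [0.996, -0.0, -0.09], [0.0, -1.0, 0.001]]
contact_force: [0.0, -0.5, -0.1]
width: 0.401
```

```bash
python3 go.py   .497 .0505 .075 95.2;python3 - <<'E'
from h import *
s=snapshot("scene")
def crop(im,x,y,w,h,k): return cv2.resize(im[y:y+h,x:x+w],None,fx=k,fy=k,interpolation=cv2.INTER_CUBIC)
cv2.imwrite('pics/i.png',crop(s,235,130,80,95,6))
E
```

```text
t 11.6 p [0.4967 0.0497 0.0759] yaw 95.17 q [ -0.2  -0.4 110.3  -0.   70.1 -95.3] w 0.401 F [ 0.  -0.5 -0.1]
[0.497, 0.0505, 0.075, 95.2] -> [ 0.0008  0.0009 -0.0004] turn -0.03
```

View pics/i.png

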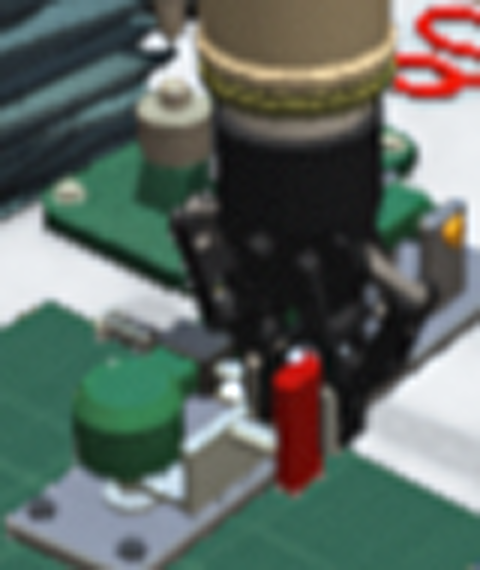

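Emit:
jog_arm(deltas=[[0,0,0,0],[0,0,0,0],[0,0,0,0],[0,0,0,0],[0,0,0,0]], hand=0, grip_force=50)

```text
time: 12.28
ee_pos: [0.4976, 0.0504, 0.0772]
ee_rot: [[-0.09, 0.002, -0.996], [0.996, 0.001, -0.09], [0.001, -1.0, -0.002]]
contact_force: [-1.0, 6.2, 2.9]
width: 0.152
```

```bash
python3 go.py   .497 .0505 .075 95.2;python3 - <<'E'
from h import *
s=snapshot("scene")
def crop(im,x,y,w,h,k): return cv2.resize(im[y:y+h,x:x+w],None,fx=k,fy=k,interpolation=cv2.INTER_CUBIC)
cv2.imwrite('pics/j.png',crop(s,235,130,80,95,6))
E
```

```text
t 12.275 p [0.4976 0.0504 0.0772] yaw 95.16 q [-1.000e-01 -5.000e-01  1.103e+02  1.000e-01  7.010e+01 -9.530e+01] w 0.152 F [-1.   6.2  2.9]
[0.497, 0.0505, 0.075, 95.2] -> [0.0001 0.0022 0.0006] turn -0.04
```

View pics/j.png

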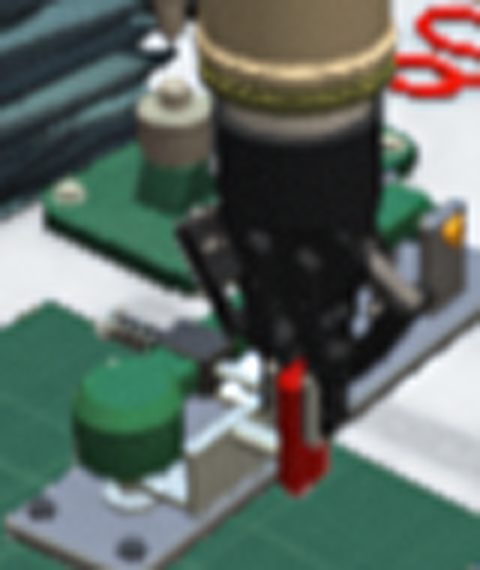

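Emit:
jog_arm(deltas=[[-0.003,0,0,0],[-0.006,0,0,0],[-0.009,0,0,0],[-0.011,0,0,0],[-0.011,0,0,0]])

```text
time: 12.95
ee_pos: [0.4985, 0.0402, 0.0772]
ee_rot: [[-0.09, 0.002, -0.996], [0.996, 0.003, -0.09], [0.002, -1.0, -0.002]]
contact_force: [-2.3, 9.7, 3.5]
width: 0.154
```

```bash
python3 go.py   .497 .0505 .075 95.2;python3 - <<'E'
from h import *
s=snapshot("scene")
def crop(im,x,y,w,h,k): return cv2.resize(im[y:y+h,x:x+w],None,fx=k,fy=k,interpolation=cv2.INTER_CUBIC)
cv2.imwrite('pics/k.png',crop(s,235,130,80,95,6))
E
```

```text
t 12.95 p [0.4985 0.0402 0.0772] yaw 95.16 q [ -1.4  -0.5 110.3   0.2  70.1 -96.6] w 0.154 F [-2.3  9.7  3.5]
[0.497, 0.0505, 0.075, 95.2] -> [0.0104 0.0022 0.0006] turn -0.04
```

View pics/k.png

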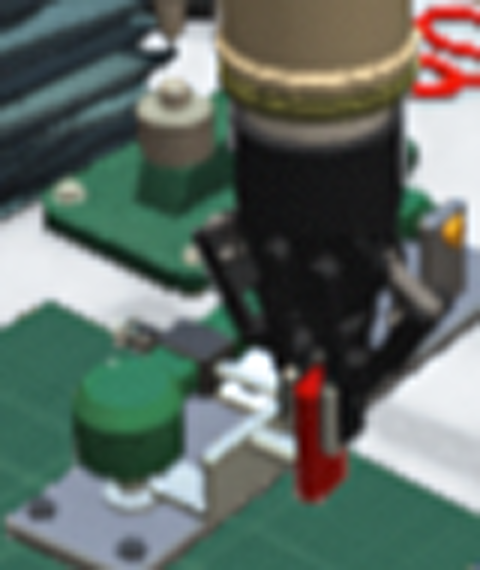

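Emit:
jog_arm(deltas=[[-0.001,0,0,0],[-0.001,-0.006,-0.001,0],[-0.001,-0.0125,-0.0024,0],[-0.001,-0.021,-0.0044,0],[-0.001,-0.031,-0.0074,0]])

```text
time: 13.62
ee_pos: [0.5048, 0.0402, 0.1067]
ee_rot: [[-0.09, -0.001, -0.996], [0.996, 0.003, -0.09], [0.003, -1.0, 0.001]]
contact_force: [2.9, 10.5, -6.7]
width: 0.161
```

```bash
python3 go.py   .497 .0505 .075 95.2;python3 - <<'E'
from h import *
s=snapshot("scene")
def crop(im,x,y,w,h,k): return cv2.resize(im[y:y+h,x:x+w],None,fx=k,fy=k,interpolation=cv2.INTER_CUBIC)
cv2.imwrite('pics/l.png',crop(s,235,130,80,95,6))
E
```

```text
t 13.625 p [0.5048 0.0402 0.1067] yaw 95.18 q [ -1.4  -1.4 107.9   0.2  73.6 -96.6] w 0.161 F [ 2.9 10.5 -6.7]
[0.497, 0.0505, 0.075, 95.2] -> [0.0109 0.0317 0.0068] turn -0.02
```

View pics/l.png

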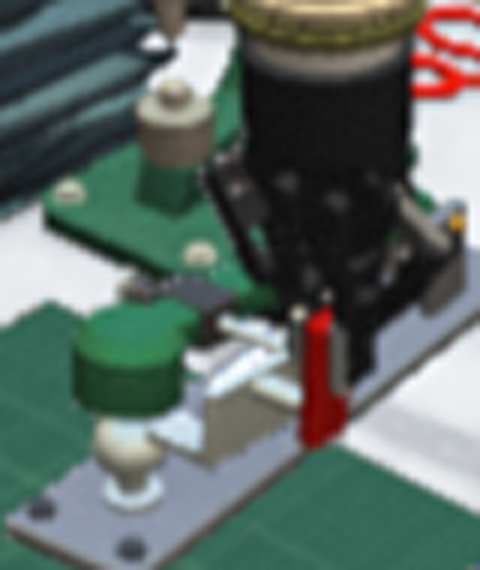

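Emit:
jog_arm(deltas=[[0,-0.01,-0.0035,0],[0,-0.02,-0.0075,0],[0,-0.0295,-0.012,0],[0,-0.039,-0.017,0],[0,-0.048,-0.0224,0]])

```text
time: 14.3
ee_pos: [0.5262, 0.0422, 0.1543]
ee_rot: [[-0.091, -0.004, -0.996], [0.996, 0.003, -0.091], [0.003, -1.0, 0.003]]
contact_force: [-2.0, 9.8, -4.2]
width: 0.159
```

```bash
python3 go.py   .497 .0505 .075 95.2;python3 - <<'E'
from h import *
s=snapshot("scene")
def crop(im,x,y,w,h,k): return cv2.resize(im[y:y+h,x:x+w],None,fx=k,fy=k,interpolation=cv2.INTER_CUBIC)
cv2.imwrite('pics/m.png',crop(s,235,130,80,95,6))
E
```

```text
t 14.3 p [0.5262 0.0422 0.1543] yaw 95.2 q [ -1.1  -0.7 101.9   0.2  79.  -96.3] w 0.159 F [-2.   9.8 -4.2]
[0.497, 0.0505, 0.075, 95.2] -> [0.0106 0.0794 0.0281] turn 0.0
```

View pics/m.png

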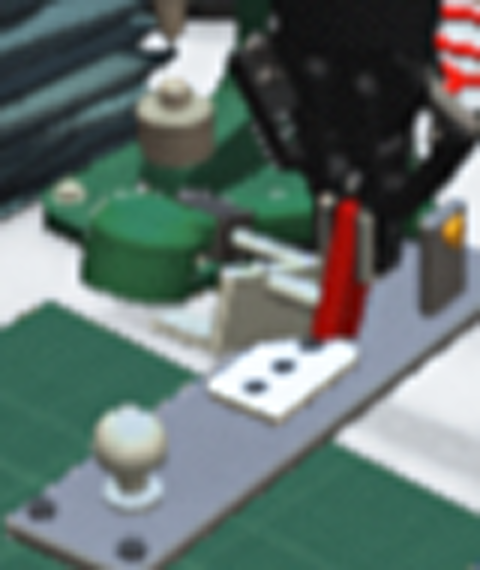

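Emit:
jog_arm(deltas=[[0,-0.003,-0.002,0],[0,-0.003,-0.002,0],[0,-0.003,-0.002,0],[0,-0.003,-0.002,0],[0,-0.003,-0.002,0]])

```text
time: 14.98
ee_pos: [0.5281, 0.0424, 0.1572]
ee_rot: [[-0.091, -0.003, -0.996], [0.996, 0.003, -0.091], [0.003, -1.0, 0.003]]
contact_force: [-3.3, 9.8, -3.4]
width: 0.155
```

```bash
python3 go.py   .497 .0505 .075 95.2;python3 - <<'E'
from h import *
s=snapshot("scene");t=snapshot("top")
a=np.radians(5.2);Rz=np.array([[np.cos(a),-np.sin(a),0],[np.sin(a),np.cos(a),0],[0,0,1]])
k=6;im=cv2.resize(s[120:220,235:315],None,fx=k,fy=k,interpolation=cv2.INTER_CUBIC)
for th,col in((.3,(0,0,255)),(.36,(0,255,255)),(.41,(255,255,255))):
    for P in((-.23,0,.025),(-.23,0,-.019)):
        x,y,z=P;c_,s_=np.cos(th),np.sin(th)
        # outline circle of cup r=27
        pts=[]
        for f in np.linspace(0,2*np.pi,40):
            X=x+.027*np.cos(f);Y=.027*np.sin(f)
            pts.append(Rz@[.23+X*c_+z*s_,Y,.06-X*s_+z*c_]+[.4693,.1357,0])
        uv=((proj("scene",pts)-[235,120])*k).astype(int)
        if P[2]<0: cv2.polylines(im,[uv],True,col,1)
cv2.imwrite('pics/n.png',im)
cv2.imwrite('pics/o.png',np.vstack([s[100:330,100:500],cv2.resize(t[100:290,130:460],(400,230))]))
E
```

```text
t 14.975 p [0.5281 0.0424 0.1572] yaw 95.21 q [ -1.1  -0.5 101.4   0.2  79.3 -96.3] w 0.155 F [-3.3  9.8 -3.4]
[0.497, 0.0505, 0.075, 95.2] -> [0.0106 0.0823 0.03  ] turn 0.01
```

View pics/n.png

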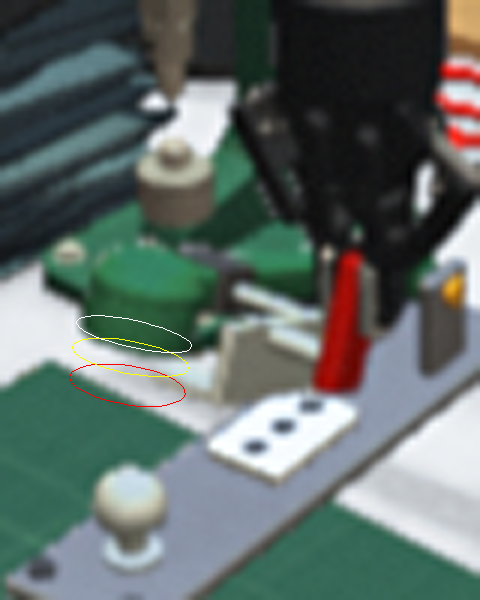

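View pics/o.png

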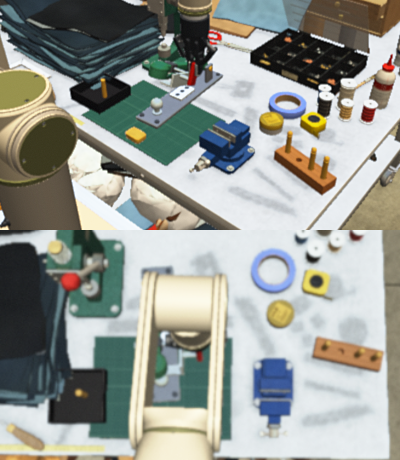

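```bash
python3 -c "
from bench import *
print(hand_in())"
```

```text
the job is handed in; nothing more can be done
None
```

The job is handed in at about 15 s of the 48 s allowed. The short pin is in the scrap tray and the green arm is held up by the red latch handle.

- **Short pin:** I took it from the second hole and stood it in the black tray. The last pictures show it still upright there, with the three good pins still in the block.
- **Latch:** I pulled the handle out along the arm's -y. The spring force of about 10 N puts the travel at roughly 11 mm, past the 9 mm the jaw needs. The arm then came off its ball.
- **Lift:** The tool rose 80 mm with the handle. Comparing the coupler rim with its drawn outline gives a hinge angle of about 0.41 rad, so the coupler is about 9 cm up, above the 7 cm asked.
- **Hold:** The gripper still holds the handle with 50 N, and the opening reading is steady.
- **Bystanders:** The tin, beeswax and tape measure look unmoved in the last pictures.

**Checks that disagreed:** The handle position from the fixture fit and from direct two-view measurement differed by about 2 mm. The grasp ended slightly off centre, so closing on the handle already pulled the latch by about 2–3 mm. I did not measure the latch travel directly.

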